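Clamp a glued sole in the sole press

ROBOT

A 6-joint arm with a two-finger parallel gripper is mounted at the origin on the work surface. World frame = base frame: x ahead of the robot, y to its left, z up, the work surface at z = 0. Lengths are in m, angles in rad, forces in N, time in s.
With the tool pointing down it reaches from about 0.3 to 0.775 m from the base axis. Payload 14.6 kg.
Tool frame: the origin (TCP) lies at the very end of the fingers, on their centre line; the grasp point (between the pads) lies 19 mm behind it (arm.hold_point_z is the distance from the TCP to the grasp point, in m); z points along the fingers, y is the line along which they close (so a half turn about z gives the same grasp; the last joint's range is limited). The gripper opens to 94 mm and grips with 3 to 60 N. Pads are 16 mm wide; open, the fingers measure 119 mm over their backs; the gripper's body (75 mm by 177 mm) begins 78 mm behind the grasp point.
Start: joints at [-1.339, 0.3, 1.521, -0, 1.321, -0.067], TCP at [0.162, -0.526, 0.178] pointing down, gripper open.
Joint ranges: [-3.03, 3.03], [-0.79, 2.21], [0.23, 2.52], [-1.04, 4.18], [0, 3.07], [-2.55, 2.55]. Speed limits (rad/s): [2.22, 2.22, 2.57, 3.14, 3.14, 3.14].

INTERFACE

Orientations are given as [roll, pitch, yaw] about the fixed x, y, z axes, in that order (R = Rz(yaw) Ry(pitch) Rx(roll)).
In Python, from plant import arm, cams, masks_of, mark_of gives the robot as it stands. The module is installed in compiled form; this text tells all that it offers.
- The arm moves only by the tool apply_moves, never from a script. Its argument "rows" is a list of rows, each a list of 3 entries, a list of its own where there are three numbers: the shift along the tool's x, y, z in m, then the turn, a rotation vector about the tool's x, y, z in rad, then the closure, from -1 (fully open) to 1 (shut). In form: [[[tx, ty, tz], [rx, ry, rz], hand], ...]. A call has 1 to 20 rows; each row shifts and turns the commanded pose from where the row before left it, along the tool's axes as they then stand; what a row does not reach is not made up. A row lasts 1/8 s, in which the tool goes at most 62.5 mm and 10.7 degrees, less where a joint would pass 70% of its speed; a pose out of reach is approached as far as the arm can. A call with a gripper value outside its range is refused whole. The fingers move at their own pace and stop on an object; "squeeze" is the grip in N (left out, the last holds). Time passes only in rows, so rows that do not move let the fingers close. It gives the time, the measured TCP pose, the force, the opening and the grip force at its end, in the units of the state.
- arm.state(): the state, without advancing time (a new reading comes with each control period).
- cams.grab_frame(name): name is "scene" or "top"; returns a dict with "color" (480x640x3 uint8, blue, green, red), "camera_matrix" (3x3 intrinsics, pixels), "extrinsics" (4x4, takes a point from camera to world coordinates). Camera axes: x right, y up, looking along -z (the intrinsics and any distortion apply to the point x, -y, -z); pixel columns grow to the right and rows downward; lengths in m; the calibration is good to about 2 mm. A picture is of the moment at which its call begins. There is no depth.
- arm.job_done(): hands the job in; it is judged then, once.
Trained networks look in a picture, given as the dict that the camera call returned (one of the last four; its "shot" number tells which), for a name from the list of things; names that differ only in an ending like _2 or _b are one class to them, and where a whole thing is asked for, a point or a joint stands for the part that bears it (a point fixed in the world has none). Each returns a list of dicts, best first, with "score" (0 to 1); they miss things now and then, are a little off and sometimes report something else, mostly with a low value. They report only what shows in the picture. A call takes as long as a camera call.
- masks_of(thing, picture): "region" (480x640 bool, what is visible of it).
- mark_of(thing, picture): "xyz" ([x, y, z] in m, in world coordinates, good to about 4 mm: a listed point, or the origin of a listed thing).
The state is a dict: "t": time; "joints": joint angles; "joint_vel": joint speeds; "joint_torque": joint torques, N m; "tool_pos": TCP position; "tcp_rot": TCP orientation; "ft_force": force on the tool from outside, world axes, zero at the start; "torque": the same for the moment, N m; "opening": finger opening in m; "gripper_force": force on a finger pad.
Only numpy, scipy, OpenCV 4.12 (cv2) and the standard library are available. Lean on these libraries where they do the work, as an engineer would, in place of code of your own. Each camera call takes 0.05 s, during which the arm holds its last target. There are 200 camera calls.

TASK

The freshly glued sole lies in the press: screw its three clamp knobs down one after another, heel knob first, then the middle one, then the toe knob, each clockwise until it is fully home against its end stop, and no further: do not wrench a knob once it is home. Leave the tin, the hammer and the heel block where they are.

Things in the scene. Friction and masses are not known exactly. Their poses are not given: they have to be found in the camera images.
- press: sole press fixed to the bench: green base 330 x 110, a sole under a steel pressure plate, narrow at the heel (70), broad (84) at the upturned toe. Origin on the bench under the base's centre, x heel to toe, z up. Plate top 73 high. Knobs in line at x -105 (heel), -10 (waist, middle), +80 (toe). Heel and waist axes vertical; the toe axis leans 0.30 rad towards the heel. Any yaw.
- heel_knob (a joint): turn of the heel clamp knob, rad: 0 = fully loose, grows clockwise seen from above; starts at 0 to 0.4. Captive, does not rise or sink, stays where it is left. Its solid end stop lies somewhere from 2.0 to 2.5, different for each knob: it must be felt (the knob no longer follows, the torque jumps). Resistance before the stop about 0.12 N m.
- heel_stud (a joint): elastic twist, rad, of the thin steel stud on which the heel knob's stop bears, same axis and sense: 0 at rest, 1/6 rad per N m of torque on the knob, so it shows the tightening torque. The stud is ruined beyond 0.25 (1.5 N m); it springs back when the knob is let go. Firmly home is reached at 0.3 to 1 N m.
- heel_grip (a point): heel clamp knob: dark steel upright bar 64 long, 16 thick, 32 high on a skirt 48 across, 7 high. Point on the turning axis, 16 below the bar's top, 26 above the skirt, 34 above the plate. z up the axis, x along the bar, y across it; turns with the knob. A tooth on the skirt under the bar's +x end meets a brass pin on the plate at the end stop (both only seen).
- waist_knob (a joint): turn of the waist (middle) clamp knob, rad: 0 = fully loose, grows clockwise seen from above; starts at 0 to 0.4. Captive, does not rise or sink, stays where it is left. Its solid end stop lies somewhere from 2.0 to 2.5, different for each knob: it must be felt (the knob no longer follows, the torque jumps). Resistance before the stop about 0.12 N m.
- waist_stud (a joint): elastic twist, rad, of the thin steel stud on which the waist (middle) knob's stop bears, same axis and sense: 0 at rest, 1/6 rad per N m of torque on the knob, so it shows the tightening torque. The stud is ruined beyond 0.25 (1.5 N m); it springs back when the knob is let go. Firmly home is reached at 0.3 to 1 N m.
- waist_grip (a point): waist (middle) clamp knob: dark steel upright bar 64 long, 16 thick, 32 high on a skirt 48 across, 7 high. Point on the turning axis, 16 below the bar's top, 26 above the skirt, 34 above the plate. z up the axis, x along the bar, y across it; turns with the knob. A tooth on the skirt under the bar's +x end meets a brass pin on the plate at the end stop (both only seen).
- toe_knob (a joint): turn of the toe clamp knob, rad: 0 = fully loose, grows clockwise seen from above; starts at 0 to 0.4. Captive, does not rise or sink, stays where it is left. Its solid end stop lies somewhere from 2.0 to 2.5, different for each knob: it must be felt (the knob no longer follows, the torque jumps). Resistance before the stop about 0.12 N m.
- toe_stud (a joint): elastic twist, rad, of the thin steel stud on which the toe knob's stop bears, same axis and sense: 0 at rest, 1/6 rad per N m of torque on the knob, so it shows the tightening torque. The stud is ruined beyond 0.25 (1.5 N m); it springs back when the knob is let go. Firmly home is reached at 0.3 to 1 N m.
- toe_grip (a point): toe clamp knob: dark steel upright bar 64 long, 16 thick, 32 high on a skirt 48 across, 7 high. Point on the turning axis, 16 below the bar's top, 26 above the skirt, 34 above the plate. z up the axis, x along the bar, y across it; turns with the knob. A tooth on the skirt under the bar's +x end meets a brass pin on the plate at the end stop (both only seen).
- cement_tin: bystander: plain metal tin standing upright, 72 diameter, 95 high; origin at the centre of its underside
- hammer: bystander: hammer lying on the bench, 240 long, wooden handle; origin on the bench under the middle of its length, x towards the head
- heel_block: bystander: black rubber heel block, D-shaped, 74 x 68, 24 thick, lying flat; origin at the centre of its underside

How it is judged:
On the way, in this order (a step that is already met when the one before it is completed fails the run):
1. the heel knob is turned home against its end stop (value of joint heel_knob above 2.08 rad), for 0.2 s.
2. the middle knob is turned home against its end stop (value of joint waist_knob above 2.33 rad), for 0.2 s.
3. the toe knob is turned home against its end stop (value of joint toe_knob above 2.18 rad), for 0.2 s.
At the end, for the whole second after the job is handed in: All three knobs are within 0.07 rad of their end stops and at rest, tightened in the order heel, middle, toe (value of joint heel_knob above 2.08 rad and value of joint waist_knob above 2.33 rad and value of joint toe_knob above 2.18 rad and velocity of joint heel_knob between -0.05 and 0.05 rad/s and velocity of joint waist_knob between -0.05 and 0.05 rad/s and velocity of joint toe_knob between -0.05 and 0.05 rad/s); the robot touches nothing.
It fails at once if the cement tin is moved by more than 30 mm (distance of cement_tin from where it was at the start of the episode above 0.03 m).
It fails at once if the hammer is moved by more than 30 mm (distance of hammer from where it was at the start of the episode above 0.03 m).
It fails at once if the heel block is moved by more than 30 mm (distance of heel_block from where it was at the start of the episode above 0.03 m).
It fails at once if a knob is wrenched with more than 1.5 N m (its stud twists more than 0.25 rad) (value of joint any of heel_stud, waist_stud, toe_stud above 0.25 rad).
It also fails if it takes over 72 s, if anything falls off the work surface, if the arm or the gripper's body presses on something with over 40 N, if the wrist force passes 120 N, or if a joint passes its speed limit or range.

## Working session

There is one attempt and no reset: what is moved stays moved. The work goes in short steps, Python scripts to look and compute and a tool call to move; the robot and the scene stay as the last step left them, time stands still between calls to the robot, and variables do not carry over. Pictures are saved under pics/ and viewed, at most 10 in all, crops included, and the job is handed in when it is done.

Besides the shell and the picture viewer there is one more tool, called after ">>>" in YAML: its name, and indented under it one key for each argument. apply_moves: Moves the arm, as the interface text tells. Its arguments: {"type":"object","properties":{"rows":{"type":"array"},"squeeze":{"type":"number"}},"required":["rows"]}

```bash
mkdir -p pics; cat > look.py <<'E'
from plant import arm,cams,masks_of,mark_of
import numpy as np,cv2
def marks(names,which=("scene","top")):
    f={c:cams.grab_frame(c) for c in which}
    for n in names:
        for c in which:
            r=mark_of(n,f[c]); print(n,c,[(np.round(q["xyz"],4).tolist(),round(float(q["score"]),2)) for q in r[:2]])
    return f
E
python3 - <<'E'
from look import *
s=arm.state();print({k:np.round(v,3).tolist() for k,v in s.items()}, arm.hold_point_z)
f=marks("press heel_grip waist_grip toe_grip cement_tin hammer heel_block".split())
for c in f: cv2.imwrite(f"pics/{c}0.png",f[c]["color"]); print(np.round(f[c]["camera_matrix"],1).tolist(),np.round(f[c]["extrinsics"],3).tolist())
E
```

```text
{'t': 0.0, 'joints': [-1.339, 0.3, 1.522, 0.0, 1.321, -0.067], 'joint_vel': [0.002, 0.001, 0.002, -0.0, -0.001, 0.0], 'joint_torque': [-0.001, -53.181, -35.273, 0.071, 0.024, -0.0], 'tool_pos': [0.162, -0.525, 0.177], 'tcp_rot': [-3.14, -0.0, 0.299], 'ft_force': [-0.96, -0.272, -0.358], 'torque': [0.003, 0.02, 0.043], 'gripper_force': 0.0, 'opening': 0.094} 0.0188
press scene [([0.5627, -0.0135, 0.0029], 0.56)]
press top [([0.5558, -0.0129, -0.0041], 0.9)]
heel_grip scene []
heel_grip top [([0.6683, -0.0136, 0.1097], 0.71), ([0.5562, -0.0162, -0.0032], 0.58)]
waist_grip scene [([0.5684, -0.0166, 0.103], 0.88)]
waist_grip top [([0.5716, -0.0146, 0.1068], 0.67)]
toe_grip scene [([0.484, -0.0102, 0.121], 0.55)]
toe_grip top [([0.4834, -0.0094, 0.12], 0.75), ([0.4704, 0.4378, -0.0001], 0.41)]
cement_tin scene [([0.4684, 0.4397, 0.0039], 0.67)]
cement_tin top [([0.4713, 0.4393, 0.0007], 0.91)]
hammer scene [([0.5105, -0.4595, -0.0015], 0.63)]
hammer top [([0.5093, -0.4576, -0.0026], 0.55)]
heel_block scene [([0.6309, 0.4031, 0.0045], 0.88), ([0.5114, -0.4565, -0.0019], 0.45)]
heel_block top [([0.6301, 0.4017, 0.004], 0.76)]
[[618.3, 0.0, 311.6], [0.0, 618.3, 233.4], [0.0, 0.0, 1.0]] [[0.183, -0.703, 0.688, 1.549], [0.983, 0.144, -0.115, -0.155], [-0.018, 0.697, 0.717, 1.142], [0.0, 0.0, 0.0, 1.0]]
[[506.9, 0.0, 320.9], [0.0, 506.9, 231.4], [0.0, 0.0, 1.0]] [[-0.066, 0.974, -0.215, 0.233], [-0.998, -0.064, 0.016, 0.017], [0.002, 0.215, 0.977, 1.493], [0.0, 0.0, 0.0, 1.0]]
```

```bash
python3 - <<'E'
import cv2,numpy as np
from look import *
t=cams.grab_frame("top");s=cams.grab_frame("scene")
def proj(f,p):
    T=np.linalg.inv(f["extrinsics"]);q=T[:3,:3]@np.array(p)+T[:3,3];K=f["camera_matrix"]
    return K[0,0]*q[0]/-q[2]+K[0,2],K[1,1]*-q[1]/-q[2]+K[1,2]
for n,f in (("top",t),("scene",s)):
    u,v=proj(f,(.57,-.014,.1));u,v=int(u),int(v);print(n,u,v)
    c=f["color"][max(v-100,0):v+100,u-100:u+100];print(max(v-100,0),u-100)
    cv2.imwrite(f"pics/{n}c.png",cv2.resize(c,(600,600*c.shape[0]//200),interpolation=cv2.INTER_CUBIC))
E
```

```text
top 322 220
120 222
scene 302 241
141 202
```

View pics/topc.png

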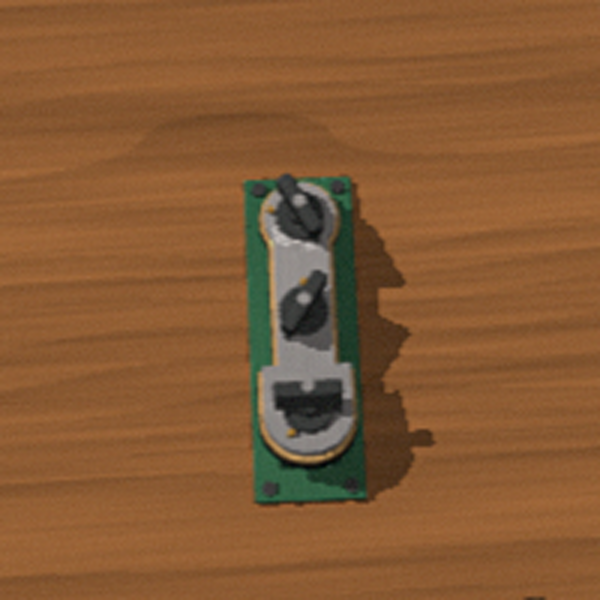

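View pics/scenec.png

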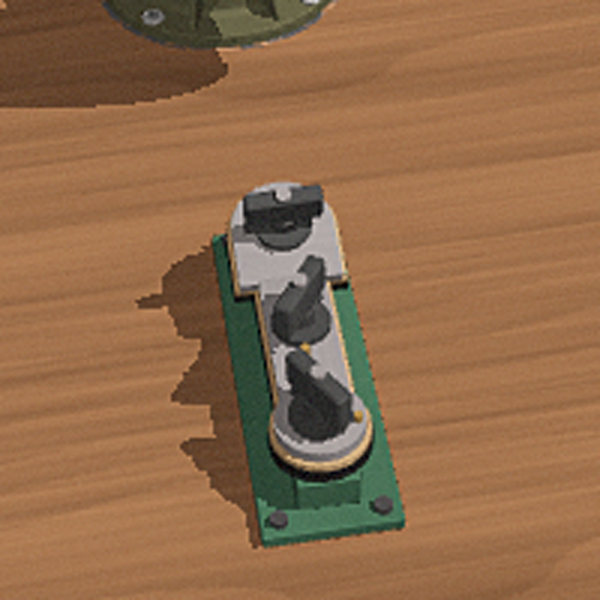

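View pics/scene0.png

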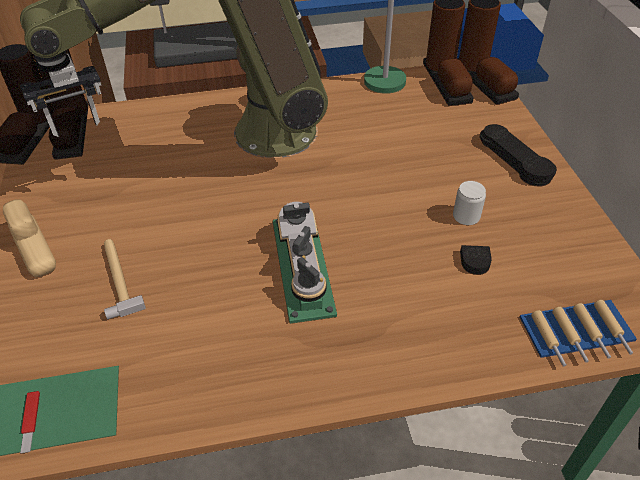

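The top crop shows the heel knob at crop pixel (300,210), waist at (305,303) and toe at (308,400). The toe points to the robot. The scene view shows that the tin, hammer and block are all far from the press. Next I fit the press pose and the bar headings from the masks.

```bash
cat > fit.py <<'E'
from look import *
from scipy.optimize import least_squares
OFF={"heel":(-105,0),"waist":(-10,0),"toe":(80,.30)}
def axis(psi,l): return np.array([-np.sin(l)*np.cos(psi),-np.sin(l)*np.sin(psi),np.cos(l)])
def proj(f,P):
    T=np.linalg.inv(f["extrinsics"]);q=P@T[:3,:3].T+T[:3,3];K=f["camera_matrix"]
    return np.c_[K[0,0]*q[:,0]/-q[:,2]+K[0,2],-K[1,1]*q[:,1]/-q[:,2]+K[1,2]]
def pts(g,psi,l,h):
    a=axis(psi,l); x0=np.array([np.cos(h),np.sin(h),0]);x0-=a*(x0@a)/1 if l==0 else 0
    # x: heading h measured by rotating the tilted frame about a
    R=np.array([[np.cos(psi),-np.sin(psi),0],[np.sin(psi),np.cos(psi),0],[0,0,1]])@cv2.Rodrigues(np.array([0,-l,0.]))[0]
    ex=R@[np.cos(h-psi),np.sin(h-psi),0];ey=np.cross(a,ex)
    bar=np.array([g+ex*i*.032+ey*j*.008+a*k*.016 for i in(-1,1) for j in(-1,1) for k in(-1,1)])
    th=np.linspace(0,6.28,24);c,s=np.cos(th)[:,None]*.024,np.sin(th)[:,None]*.024
    sk=np.r_[g+c*ex+s*ey-a*.026,g+c*ex+s*ey-a*.033]
    return bar,sk
def sil(f,sets):
    m=np.zeros((1920,2560),np.uint8)   # 4x oversampling
    for P in sets: cv2.fillConvexPoly(m,cv2.convexHull(np.round(proj(f,P)*4+2).astype(np.int32)),255)
    return cv2.resize(m,(640,480),interpolation=cv2.INTER_AREA)>127
E
python3 - <<'E'
from fit import *
obs={k:[] for k in OFF}; fr={"top":[],"scene":[]}; M={}
exp={"heel":(.668,-.0136),"waist":(.57,-.0155),"toe":(.4835,-.01)}
for i in range(5):
  for c in("top","scene"):
    f=cams.grab_frame(c)
    for k in OFF:
        for r in mark_of(k+"_grip",f)[:2]:
            if np.hypot(*(np.array(r["xyz"][:2])-exp[k]))<.02 and r["xyz"][2]>.07: obs[k].append(r["xyz"]);break
        for r in masks_of(k+"_grip",f)[:1]: M.setdefault((k,c),[]).append(r["region"])
    fr[c]=f
for k in obs: print(k,len(obs[k]),np.round(np.mean(obs[k],0),4),np.round(np.std(obs[k],0),4))
m={k:np.mean(obs[k],0) for k in obs}
def toe(p,k):
    d,l=OFF[k];a=axis(p[2],l);b=np.array([p[0]+d/1e3*np.cos(p[2]),p[1]+d/1e3*np.sin(p[2]),p[3+(k=="toe")]]);return b+a*.034
# toe plate height unknown -> own parameter; axis foot assumed on plate
s=least_squares(lambda p:np.concatenate([toe(p,k)-m[k] for k in OFF]),[.56,-.013,3.12,.073,.08]).x
print("press",np.round(s,4))
psi=s[2]
for k in OFF:
    print(k,"model grip",np.round(toe(s,k),4))
    for c in("top","scene"):
        if (k,c) not in M: print(c,"no mask");continue
        mk=np.mean(M[k,c],0)>.5; print(c,"mask area",mk.sum())
        def score(g,h):
            z=sil(fr[c],pts(g,psi,OFF[k][1],h));return (z&mk).sum()/(z|mk).sum()
        best=max((score(m[k]+[dx,dy,0],h),h,dx,dy) for h in np.arange(0,3.14,.06) for dx in(-.003,0,.003) for dy in(-.003,0,.003))
        print("  ",np.round(best,3))
E
```

```text
heel 10 [ 0.6644 -0.0164  0.1058] [0.0014 0.0011 0.0014]
waist 10 [ 0.5694 -0.0159  0.1058] [0.0021 0.0014 0.0034]
toe 10 [ 0.4815 -0.01    0.1194] [0.0022 0.002  0.0014]
press [ 0.5567 -0.0136  3.1074  0.0718  0.0869]
heel model grip [ 0.6617 -0.0172  0.1058]
top mask area 269
   [0.913 0.42  0.    0.003]
scene mask area 487
   [ 0.897  0.42   0.    -0.003]
waist model grip [ 0.5667 -0.0139  0.1058]
top mask area 255
   [0.892 2.52  0.    0.003]
scene mask area 421
   [0.897 2.58  0.    0.   ]
toe model grip [ 0.4868 -0.0112  0.1194]
top mask area 330
   [ 0.899  1.56  -0.003  0.   ]
scene mask area 429
   [ 0.881  1.68   0.    -0.003]
```

>>> apply_moves:
  rows:
    - [[0.039,-0.021,-0.003],[0,0,0],-0.1]
    - [[0.039,-0.021,-0.003],[0,0,0],-0.1]
    - [[0.039,-0.021,-0.003],[0,0,0],-0.1]
    - [[0.039,-0.021,-0.003],[0,0,0],-0.1]
    - [[0.039,-0.021,-0.003],[0,0,0],-0.1]
    - [[0.039,-0.021,-0.003],[0,0,0],-0.1]
    - [[0.039,-0.021,-0.003],[0,0,0],-0.1]
    - [[0.039,-0.021,-0.003],[0,0,0],-0.1]
    - [[0.039,-0.021,-0.003],[0,0,0],-0.1]
    - [[0.039,-0.021,-0.003],[0,0,0],-0.1]
    - [[0.039,-0.021,-0.003],[0,0,0],-0.1]
    - [[0.039,-0.021,-0.003],[0,0,0],-0.1]
    - [[0.039,-0.021,-0.003],[0,0,0],-0.1]
    - [[0.039,-0.021,-0.003],[0,0,0],-0.1]
    - [[0.039,-0.021,-0.003],[0,0,0],-0.1]
    - [[0.039,-0.021,-0.003],[0,0,0],-0.1]

```text
t: 6.4
tool_pos: [0.6602, -0.0196, 0.2259]
tcp_rot: [3.142, -0.0, 0.299]
ft_force: [0.4, -0.1, 0.9]
opening: 0.0515
gripper_force: 0.0
```

>>> apply_moves:
  rows:
    - [[0,0,0],[0,0,-0.18],-0.1]
    - [[0,0,0],[0,0,-0.18],-0.1]
    - [[0,0,0],[0,0,-0.18],-0.1]
    - [[0,0,0],[0,0,-0.18],-0.1]
    - [[0,0,0],[0,0,-0.18],-0.1]
    - [[0,0,0],[0,0,-0.18],-0.1]
    - [[0,0,0],[0,0,-0.18],-0.1]
    - [[0,0,0],[0,0,-0.18],-0.1]
    - [[0,0,0],[0,0,-0.18],-0.1]
    - [[0,0,0],[0,0,-0.18],-0.1]
    - [[0,0,0],[0,0,-0.18],-0.1]
    - [[0,0,0],[0,0,-0.18],-0.1]
    - [[0,0,0],[0,0,-0.18],-0.1]
    - [[0,0,0],[0,0,-0.18],-0.1]
    - [[0,0,0],[0,0,-0.18],-0.1]
    - [[0,0,0],[0,0,-0.18],-0.1]
    - [[0,0,0],[0,0,-0.18],-0.1]
    - [[0,0,0],[0,0,-0.18],-0.1]
    - [[0,0,0],[0,0,0],-0.1]

```text
t: 8.78
tool_pos: [0.6593, -0.0208, 0.2258]
tcp_rot: [3.142, -0.0, -2.746]
ft_force: [1.1, 0.8, -1.5]
opening: 0.0514
gripper_force: 0.0
```

>>> apply_moves:
  rows:
    - [[-0.007,0.002,0.02],[0,0,-0.02],-0.1]
    - [[0,0,0.025],[0,0,0],-0.1]
    - [[0,0,0.025],[0,0,0],-0.1]
    - [[0,0,0.025],[0,0,0],-0.1]
    - [[0,0,0.02],[0,0,0],-0.1]
    - [[0,0,0.015],[0,0,0],-0.1]
    - [[0,0,0.008],[0,0,0],-0.1]
    - [[0,0,0],[0,0,0],-0.1]

```text
t: 9.78
tool_pos: [0.665, -0.0162, 0.0874]
tcp_rot: [3.141, -0.0, -2.725]
ft_force: [0.1, 0.1, 0.3]
opening: 0.0512
gripper_force: 0.0
```

```bash
python3 - <<'E'
from fit import *
s=arm.state();print(np.round(s["tool_pos"],4),np.round(s["tcp_rot"],3),np.round(s["torque"],2),np.round(s["ft_force"],1))
f=cams.grab_frame("scene")
u,v=proj(f,np.array([[.665,-.0165,.12]]))[0].astype(int)
cv2.imwrite("pics/h1.png",cv2.resize(f["color"][v-50:v+50,u-50:u+50],(600,600),interpolation=cv2.INTER_CUBIC))
E
```

```text
[ 0.665  -0.0162  0.0874] [ 3.141 -0.    -2.725] [ 0.02 -0.16  0.03] [0.1 0.1 0.3]
```

View pics/h1.png

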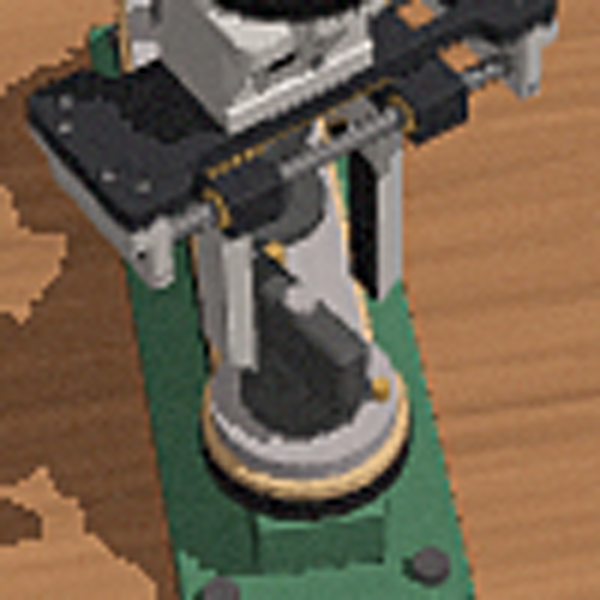

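The fingers straddle the heel bar, with tips at about (240,355) and (385,290) and the bar centre at about (312,320). I close gently.

>>> apply_moves:
  rows:
    - [[0,0,0],[0,0,0],1]
    - [[0,0,0],[0,0,0],1]
    - [[0,0,0],[0,0,0],1]
    - [[0,0,0],[0,0,0],1]
    - [[0,0,0],[0,0,0],1]
    - [[0,0,0],[0,0,0],1]
  squeeze: 20

```text
t: 10.58
tool_pos: [0.6652, -0.0165, 0.088]
tcp_rot: [-3.141, 0.0, -2.724]
ft_force: [-0.0, -2.2, 0.5]
opening: 0.0159
gripper_force: 19.5
```

```bash
cat > st.py <<'E'
from plant import arm
import numpy as np
s=arm.state();y=s["tcp_rot"][2]
R=np.array([[np.cos(y),np.sin(y)],[np.sin(y),-np.cos(y)]])
print(round(s["t"],2),np.round(s["tool_pos"],4),np.round(s["tcp_rot"],3),"tq",np.round(s["torque"],3),"F",np.round(s["ft_force"],1),"Ftool",np.round(R.T@s["ft_force"][:2],1),"op",round(s["opening"],4),s["gripper_force"],"j6",round(s["joints"][5],3))
E
python3 st.py
```

```text
10.57 [ 0.6652 -0.0165  0.088 ] [-3.141  0.    -2.724] tq [-0.323 -0.27   0.106] F [-0.  -2.2  0.5] Ftool [ 0.9 -2. ] op 0.0159 19.480245796730742 j6 -2.068
```

>>> apply_moves:
  rows:
    - [[0,0,0],[0,0,0],1]
    - [[0,0,0],[0,0,0.1],1]
    - [[0,0,0],[0,0,0.1],1]
    - [[0,0,0],[0,0,0.1],1]
    - [[0,0,0],[0,0,0.1],1]
    - [[0,0,0],[0,0,0.1],1]
    - [[0,0,0],[0,0,0.1],1]
    - [[0,0,0],[0,0,0],1]
  squeeze: 50

```text
t: 11.58
tool_pos: [0.6652, -0.0167, 0.088]
tcp_rot: [-3.141, 0.001, 2.959]
ft_force: [0.5, -4.9, 1.4]
opening: 0.0155
gripper_force: 49.2
```

```bash
python3 st.py
```

```text
11.57 [ 0.6652 -0.0167  0.088 ] [-3.141e+00  1.000e-03  2.959e+00] tq [-0.896 -0.404  0.077] F [ 0.5 -4.9  1.4] Ftool [-1.3 -4.7] op 0.0155 49.152899980545044 j6 -1.468
```

>>> apply_moves:
  rows:
    - [[0,0,0],[0,0,0.1],1]
    - [[0,0,0],[0,0,0.1],1]
    - [[0,0,0],[0,0,0.1],1]
    - [[0,0,0],[0,0,0.1],1]
    - [[0,0,0],[0,0,0.1],1]
    - [[0,0,0],[0,0,0.1],1]
    - [[0,0,0],[0,0,0.1],1]
    - [[0,0,0],[0,0,0.1],1]
    - [[0,0,0],[0,0,0.1],1]
    - [[0,0,0],[0,0,0.1],1]
    - [[0,0,0],[0,0,0.05],1]
    - [[0,0,0],[0,0,0],1]

```text
t: 13.08
tool_pos: [0.6649, -0.017, 0.088]
tcp_rot: [-3.141, 0.001, 1.91]
ft_force: [0.6, -6.4, 2.5]
opening: 0.0152
gripper_force: 49.2
```

```bash
python3 st.py
```

```text
13.07 [ 0.6649 -0.017   0.088 ] [-3.141e+00  1.000e-03  1.910e+00] tq [-1.317e+00 -1.000e-03  1.150e-01] F [ 0.6 -6.4  2.5] Ftool [-6.3 -1.6] op 0.0152 49.1545307636261 j6 -0.42
```

>>> apply_moves:
  rows:
    - [[0,0,0],[0,0,0.04],1]
    - [[0,0,0],[0,0,0.04],1]
    - [[0,0,0],[0,0,0],1]

```text
t: 13.45
tool_pos: [0.6649, -0.0171, 0.088]
tcp_rot: [-3.141, 0.001, 1.831]
ft_force: [-0.3, -6.9, 2.1]
opening: 0.0151
gripper_force: 49.2
```

```bash
python3 st.py
```

```text
13.45 [ 0.6649 -0.0171  0.088 ] [-3.141e+00  1.000e-03  1.831e+00] tq [-1.385 -0.009  0.108] F [-0.3 -6.9  2.1] Ftool [-6.6 -2. ] op 0.0151 49.15550708770752 j6 -0.34
```

>>> apply_moves:
  rows:
    - [[0,0,0],[0,0,0.03],1]
    - [[0,0,0],[0,0,0.03],1]
    - [[0,0,0],[0,0,0],1]

```text
t: 13.82
tool_pos: [0.6649, -0.0171, 0.088]
tcp_rot: [-3.141, 0.001, 1.771]
ft_force: [-1.0, -7.6, 2.2]
opening: 0.0155
gripper_force: 49.2
```

```bash
python3 st.py
```

```text
13.82 [ 0.6649 -0.0171  0.088 ] [-3.141e+00  1.000e-03  1.771e+00] tq [-1.353  0.118  0.076] F [-1.  -7.6  2.2] Ftool [-7.2 -2.5] op 0.0155 49.15625810623169 j6 -0.28
```

>>> apply_moves:
  rows:
    - [[0,0,0],[0,0,0.03],1]
    - [[0,0,0],[0,0,0.03],1]
    - [[0,0,0],[0,0,0],1]

```text
t: 14.2
tool_pos: [0.6648, -0.0171, 0.088]
tcp_rot: [-3.141, 0.001, 1.711]
ft_force: [-0.9, -6.4, 2.9]
opening: 0.015
gripper_force: 49.2
```

```bash
python3 st.py
```

```text
14.2 [ 0.6648 -0.0171  0.088 ] [-3.141e+00  1.000e-03  1.711e+00] tq [-1.367  0.14   0.105] F [-0.9 -6.4  2.9] Ftool [-6.2 -1.8] op 0.015 49.15574312210083 j6 -0.22
```

>>> apply_moves:
  rows:
    - [[0,0,0],[0,0,0.03],1]
    - [[0,0,0],[0,0,0.03],1]
    - [[0,0,0],[0,0,0],1]

```text
t: 14.58
tool_pos: [0.6649, -0.0171, 0.088]
tcp_rot: [-3.141, 0.001, 1.651]
ft_force: [-1.9, -6.3, 3.0]
opening: 0.0154
gripper_force: 49.2
```

```bash
python3 st.py
```

```text
14.57 [ 0.6649 -0.0171  0.088 ] [-3.141e+00  1.000e-03  1.651e+00] tq [-1.415  0.173  0.141] F [-1.9 -6.3  3. ] Ftool [-6.2 -2.4] op 0.0154 49.15530323982239 j6 -0.16
```

>>> apply_moves:
  rows:
    - [[0,0,0],[0,0,0.03],1]
    - [[0,0,0],[0,0,0.03],1]
    - [[0,0,0],[0,0,0],1]

```text
t: 14.95
tool_pos: [0.6648, -0.0171, 0.088]
tcp_rot: [-3.141, 0.001, 1.591]
ft_force: [-0.6, -6.6, 2.7]
opening: 0.0152
gripper_force: 49.2
```

```bash
python3 st.py
```

```text
14.95 [ 0.6648 -0.0171  0.088 ] [-3.141e+00  1.000e-03  1.591e+00] tq [-1.47   0.172  0.098] F [-0.6 -6.6  2.7] Ftool [-6.6 -0.7] op 0.0152 49.154924154281616 j6 -0.1
```

Turned 1.97 rad so far with no stop felt. Continuing.

>>> apply_moves:
  rows:
    - [[0,0,0],[0,0,0.03],1]
    - [[0,0,0],[0,0,0.03],1]
    - [[0,0,0],[0,0,0],1]

```text
t: 15.32
tool_pos: [0.6648, -0.0171, 0.0879]
tcp_rot: [-3.141, 0.001, 1.531]
ft_force: [-2.2, -6.5, 2.4]
opening: 0.0156
gripper_force: 49.2
```

```bash
python3 st.py
```

```text
15.32 [ 0.6648 -0.0171  0.0879] [-3.141e+00  1.000e-03  1.531e+00] tq [-1.451  0.238  0.136] F [-2.2 -6.5  2.4] Ftool [-6.6 -1.9] op 0.0156 49.154765009880066 j6 -0.04
```

>>> apply_moves:
  rows:
    - [[0,0,0],[0,0,0.03],1]
    - [[0,0,0],[0,0,0.03],1]
    - [[0,0,0],[0,0,0],1]

```text
t: 15.7
tool_pos: [0.6648, -0.0171, 0.0879]
tcp_rot: [-3.141, 0.001, 1.471]
ft_force: [-2.8, -7.1, 3.4]
opening: 0.0151
gripper_force: 49.2
```

```bash
python3 st.py
```

```text
15.7 [ 0.6648 -0.0171  0.0879] [-3.141e+00  1.000e-03  1.471e+00] tq [-1.41   0.233  0.238] F [-2.8 -7.1  3.4] Ftool [-7.4 -2.1] op 0.0151 49.22323074006272 j6 0.02
```

Torque is rising to 0.24, so the stop has been met. One more step confirms it.

>>> apply_moves:
  rows:
    - [[0,0,0],[0,0,0.03],1]
    - [[0,0,0],[0,0,0.03],1]
    - [[0,0,0],[0,0,0],1]

```text
t: 16.08
tool_pos: [0.6648, -0.0171, 0.088]
tcp_rot: [-3.141, 0.001, 1.411]
ft_force: [-2.8, -7.0, 3.2]
opening: 0.0155
gripper_force: 49.6
```

```bash
python3 st.py
```

```text
16.07 [ 0.6648 -0.0171  0.088 ] [-3.141e+00  1.000e-03  1.411e+00] tq [-1.428  0.223  0.4  ] F [-2.8 -7.   3.2] Ftool [-7.3 -1.7] op 0.0155 49.613092322833836 j6 0.08
```

>>> apply_moves:
  rows:
    - [[0,0,0],[0,0,0.03],1]
    - [[0,0,0],[0,0,0.02],1]
    - [[0,0,0],[0,0,0],1]
    - [[0,0,0],[0,0,0],1]

```text
t: 16.58
tool_pos: [0.6648, -0.0171, 0.088]
tcp_rot: [-3.141, 0.001, 1.362]
ft_force: [-2.1, -6.3, 2.9]
opening: 0.0154
gripper_force: 50.2
```

```bash
python3 st.py
```

```text
16.57 [ 0.6648 -0.0171  0.088 ] [-3.141e+00  1.000e-03  1.362e+00] tq [-1.435  0.285  0.587] F [-2.1 -6.3  2.9] Ftool [-6.6 -0.7] op 0.0154 50.23616029880941 j6 0.129
```

>>> apply_moves:
  rows:
    - [[0,0,0],[0,0,0],0]
    - [[0,0,0],[0,0,0],0]
    - [[0,0,0],[0,0,0],0]
    - [[0,0,-0.015],[0,0,0],0]
    - [[0,0,-0.025],[0,0,0],0]
    - [[0,0,-0.03],[0,0,0],0]
    - [[0,0,0],[0,0,-0.17],0]
    - [[0,0,0],[0,0,-0.17],0]
    - [[0,0,0],[0,0,-0.17],0]
    - [[0,0,0],[0,0,-0.17],0]
    - [[0,0,0],[0,0,-0.17],0]
    - [[0,0,0],[0,0,-0.17],0]
    - [[0,0,0],[0,0,-0.17],0]
    - [[0.02,-0.013,0],[0,0,0],0]
    - [[0.02,-0.013,0],[0,0,0],0]
    - [[0.02,-0.013,0],[0,0,0],0]
    - [[0.02,-0.012,0],[0,0,0],0]
    - [[0,0,0],[0,0,0],0]

```text
t: 18.82
tool_pos: [0.5699, -0.0138, 0.1594]
tcp_rot: [3.141, 0.001, 2.549]
ft_force: [0.9, -0.8, -0.0]
opening: 0.0471
gripper_force: 0.0
```

```bash
python3 st.py; python3 - <<'E'
from look import *
marks(["heel_grip","waist_grip","toe_grip","cement_tin"],("scene",))
E
```

```text
18.82 [ 0.5699 -0.0138  0.1594] [3.141e+00 1.000e-03 2.549e+00] tq [ 0.042 -0.112  0.051] F [ 0.9 -0.8 -0. ] Ftool [-1.2 -0.2] op 0.0471 0.0 j6 -1.067
heel_grip scene [([0.6685, -0.0169, 0.1072], 0.69), ([0.4674, 0.4403, 0.0044], 0.39)]
waist_grip scene [([0.5683, -0.0154, 0.1052], 0.74)]
toe_grip scene [([0.4865, -0.0114, 0.1224], 0.57)]
cement_tin scene [([0.4693, 0.4361, 0.0052], 0.81)]
```

Descend .0714 and grasp the waist knob.

>>> apply_moves:
  rows:
    - [[0,0,0.02],[0,0,0],0]
    - [[0,0,0.02],[0,0,0],0]
    - [[0,0,0.015],[0,0,0],0]
    - [[0,0,0.01],[0,0,0],0]
    - [[0,0,0.006],[0,0,0],0]
    - [[0,0,0],[0,0,0],0]
  squeeze: 20

```text
t: 19.82
tool_pos: [0.5702, -0.0139, 0.0868]
tcp_rot: [-3.142, -0.0, 2.549]
ft_force: [-0.6, 0.1, 0.3]
opening: 0.047
gripper_force: 0.0
```

>>> apply_moves:
  rows:
    - [[0,0,0],[0,0,0],1]
    - [[0,0,0],[0,0,0],1]
    - [[0,0,0],[0,0,0],1]
    - [[0,0,0],[0,0,0],1]
    - [[0,0,0],[0,0,0],1]
  squeeze: 20

```text
t: 20.45
tool_pos: [0.5701, -0.0143, 0.0871]
tcp_rot: [-3.141, 0.0, 2.549]
ft_force: [-3.6, -4.9, 3.4]
opening: 0.0159
gripper_force: 19.9
```

```bash
python3 st.py
```

```text
20.45 [ 0.5701 -0.0143  0.0871] [-3.141  0.     2.549] tq [-0.774  0.534 -0.057] F [-3.6 -4.9  3.4] Ftool [ 0.3 -6.1] op 0.0159 19.901593923568726 j6 -1.066
```

>>> apply_moves:
  rows:
    - [[0,0,0],[0,0,0],1]
    - [[0,0,0],[0,0,0.1],1]
    - [[0,0,0],[0,0,0.1],1]
    - [[0,0,0],[0,0,0.1],1]
    - [[0,0,0],[0,0,0.1],1]
    - [[0,0,0],[0,0,0.1],1]
    - [[0,0,0],[0,0,0.1],1]
    - [[0,0,0],[0,0,0],1]
  squeeze: 50

```text
t: 21.45
tool_pos: [0.57, -0.0143, 0.0871]
tcp_rot: [-3.141, 0.001, 1.947]
ft_force: [-4.1, -3.8, 3.5]
opening: 0.0151
gripper_force: 49.9
```

```bash
python3 st.py
```

```text
21.45 [ 0.57   -0.0143  0.0871] [-3.141e+00  1.000e-03  1.947e+00] tq [-0.98   0.65   0.079] F [-4.1 -3.8  3.5] Ftool [-2.  -5.2] op 0.0151 49.91463482379913 j6 -0.465
```

>>> apply_moves:
  rows:
    - [[0,0,0],[0,0,0.1],1]
    - [[0,0,0],[0,0,0.1],1]
    - [[0,0,0],[0,0,0.1],1]
    - [[0,0,0],[0,0,0.1],1]
    - [[0,0,0],[0,0,0.1],1]
    - [[0,0,0],[0,0,0.1],1]
    - [[0,0,0],[0,0,0.1],1]
    - [[0,0,0],[0,0,0.1],1]
    - [[0,0,0],[0,0,0.1],1]
    - [[0,0,0],[0,0,0.1],1]
    - [[0,0,0],[0,0,0.1],1]
    - [[0,0,0],[0,0,0.1],1]
    - [[0,0,0],[0,0,0],1]

```text
t: 23.08
tool_pos: [0.57, -0.0145, 0.0871]
tcp_rot: [3.141, 0.001, 0.747]
ft_force: [-5.4, -5.5, 4.3]
opening: 0.0154
gripper_force: 49.9
```

```bash
python3 st.py
```

```text
23.07 [ 0.57   -0.0145  0.0871] [3.141e+00 1.000e-03 7.470e-01] tq [-1.115  0.816  0.041] F [-5.4 -5.5  4.3] Ftool [-7.7  0.3] op 0.0154 49.90375220775604 j6 0.735
```

>>> apply_moves:
  rows:
    - [[0,0,0],[0,0,0.06],1]
    - [[0,0,0],[0,0,0.06],1]
    - [[0,0,0],[0,0,0.04],1]
    - [[0,0,0],[0,0,0],1]

```text
t: 23.58
tool_pos: [0.57, -0.0144, 0.0871]
tcp_rot: [3.141, 0.001, 0.588]
ft_force: [-5.1, -5.3, 4.6]
opening: 0.0153
gripper_force: 49.9
```

```bash
python3 st.py
```

```text
23.57 [ 0.57   -0.0144  0.0871] [3.141e+00 1.000e-03 5.880e-01] tq [-1.151  0.85   0.146] F [-5.1 -5.3  4.6] Ftool [-7.2  1.6] op 0.0153 49.91639971733093 j6 0.894
```

>>> apply_moves:
  rows:
    - [[0,0,0],[0,0,0.03],1]
    - [[0,0,0],[0,0,0.03],1]
    - [[0,0,0],[0,0,0],1]

```text
t: 23.95
tool_pos: [0.5699, -0.0145, 0.0871]
tcp_rot: [3.141, 0.001, 0.528]
ft_force: [-4.1, -5.5, 4.6]
opening: 0.0154
gripper_force: 49.9
```

```bash
python3 st.py
```

```text
23.95 [ 0.5699 -0.0145  0.0871] [3.141e+00 1.000e-03 5.280e-01] tq [-1.153  0.944  0.135] F [-4.1 -5.5  4.6] Ftool [-6.3  2.7] op 0.0154 49.91976320743561 j6 0.954
```

>>> apply_moves:
  rows:
    - [[0,0,0],[0,0,0.03],1]
    - [[0,0,0],[0,0,0.03],1]
    - [[0,0,0],[0,0,0],1]

```text
t: 24.32
tool_pos: [0.5699, -0.0145, 0.0871]
tcp_rot: [3.141, 0.001, 0.468]
ft_force: [-4.3, -5.2, 5.1]
opening: 0.0157
gripper_force: 49.9
```

```bash
python3 st.py
```

```text
24.32 [ 0.5699 -0.0145  0.0871] [3.141e+00 1.000e-03 4.680e-01] tq [-1.202  0.897  0.119] F [-4.3 -5.2  5.1] Ftool [-6.2  2.7] op 0.0157 49.920644760131836 j6 1.014
```

>>> apply_moves:
  rows:
    - [[0,0,0],[0,0,0.03],1]
    - [[0,0,0],[0,0,0.03],1]
    - [[0,0,0],[0,0,0],1]

```text
t: 24.7
tool_pos: [0.5699, -0.0145, 0.0871]
tcp_rot: [3.141, 0.001, 0.408]
ft_force: [-3.4, -5.5, 4.6]
opening: 0.0158
gripper_force: 49.9
```

```bash
python3 st.py
```

```text
24.7 [ 0.5699 -0.0145  0.0871] [3.141e+00 1.000e-03 4.080e-01] tq [-1.21   0.932  0.127] F [-3.4 -5.5  4.6] Ftool [-5.3  3.7] op 0.0158 49.92176413536072 j6 1.074
```

>>> apply_moves:
  rows:
    - [[0,0,0],[0,0,0.03],1]
    - [[0,0,0],[0,0,0.03],1]
    - [[0,0,0],[0,0,0],1]

```text
t: 25.08
tool_pos: [0.5699, -0.0145, 0.0871]
tcp_rot: [3.141, 0.001, 0.348]
ft_force: [-4.5, -5.6, 4.2]
opening: 0.0152
gripper_force: 49.9
```

```bash
python3 st.py
```

```text
25.07 [ 0.5699 -0.0145  0.0871] [3.141e+00 1.000e-03 3.480e-01] tq [-1.234  0.984  0.126] F [-4.5 -5.6  4.2] Ftool [-6.1  3.7] op 0.0152 49.92245972156525 j6 1.134
```

>>> apply_moves:
  rows:
    - [[0,0,0],[0,0,0.03],1]
    - [[0,0,0],[0,0,0.03],1]
    - [[0,0,0],[0,0,0],1]

```text
t: 25.45
tool_pos: [0.5699, -0.0145, 0.0871]
tcp_rot: [3.141, 0.001, 0.288]
ft_force: [-5.7, -4.9, 4.8]
opening: 0.0157
gripper_force: 49.9
```

```bash
python3 st.py
```

```text
25.45 [ 0.5699 -0.0145  0.0871] [3.141e+00 1.000e-03 2.880e-01] tq [-1.186  1.008  0.121] F [-5.7 -4.9  4.8] Ftool [-6.9  3.1] op 0.0157 49.922441840171814 j6 1.194
```

>>> apply_moves:
  rows:
    - [[0,0,0],[0,0,0.03],1]
    - [[0,0,0],[0,0,0.03],1]
    - [[0,0,0],[0,0,0],1]

```text
t: 25.82
tool_pos: [0.5699, -0.0145, 0.0871]
tcp_rot: [3.141, 0.001, 0.228]
ft_force: [-5.0, -4.6, 4.8]
opening: 0.0154
gripper_force: 49.9
```

```bash
python3 st.py
```

```text
25.82 [ 0.5699 -0.0145  0.0871] [3.141e+00 1.000e-03 2.280e-01] tq [-1.267  0.909  0.125] F [-5.  -4.6  4.8] Ftool [-6.   3.4] op 0.0154 49.92253839969635 j6 1.254
```

>>> apply_moves:
  rows:
    - [[0,0,0],[0,0,0.03],1]
    - [[0,0,0],[0,0,0.03],1]
    - [[0,0,0],[0,0,0],1]

```text
t: 26.2
tool_pos: [0.5699, -0.0145, 0.0871]
tcp_rot: [3.141, 0.001, 0.169]
ft_force: [-5.0, -5.5, 5.0]
opening: 0.0155
gripper_force: 50.0
```

```bash
python3 st.py
```

```text
26.2 [ 0.5699 -0.0145  0.0871] [3.141e+00 1.000e-03 1.690e-01] tq [-1.198  1.012  0.216] F [-5.  -5.5  5. ] Ftool [-5.8  4.6] op 0.0155 50.04601836204529 j6 1.314
```

Torque reads 0.216, so the stop is met. I tighten by 0.06, then read.

>>> apply_moves:
  rows:
    - [[0,0,0],[0,0,0.03],1]
    - [[0,0,0],[0,0,0.03],1]
    - [[0,0,0],[0,0,0],1]
    - [[0,0,0],[0,0,0],1]

```text
t: 26.7
tool_pos: [0.5699, -0.0145, 0.0871]
tcp_rot: [3.14, 0.001, 0.109]
ft_force: [-4.8, -5.8, 5.0]
opening: 0.0153
gripper_force: 50.4
```

```bash
python3 st.py
```

```text
26.7 [ 0.5699 -0.0145  0.0871] [3.14e+00 1.00e-03 1.09e-01] tq [-1.231  1.048  0.479] F [-4.8 -5.8  5. ] Ftool [-5.4  5.3] op 0.0153 50.4055917263031 j6 1.373
```

>>> apply_moves:
  rows:
    - [[0,0,0],[0,0,0.03],1]
    - [[0,0,0],[0,0,0.02],1]
    - [[0,0,0],[0,0,0],1]
    - [[0,0,0],[0,0,0],1]

```text
t: 27.2
tool_pos: [0.5698, -0.0145, 0.087]
tcp_rot: [3.14, 0.001, 0.06]
ft_force: [-5.2, -5.7, 4.2]
opening: 0.0151
gripper_force: 50.9
```

```bash
python3 st.py
```

```text
27.2 [ 0.5698 -0.0145  0.087 ] [3.14e+00 1.00e-03 6.00e-02] tq [-1.216  1.119  0.703] F [-5.2 -5.7  4.2] Ftool [-5.6  5.4] op 0.0151 50.86180865764618 j6 1.423
```

Waist is home at 0.70 N m. Release, rise and set up for the tilted toe knob.

>>> apply_moves:
  rows:
    - [[0,0,0],[0,0,0],0]
    - [[0,0,0],[0,0,0],0]
    - [[0,0,0],[0,0,0],0]
    - [[0,0,-0.015],[0,0,0],0]
    - [[0,0,-0.03],[0,0,0],0]
    - [[0,0,-0.03],[0,0,0],0]
    - [[0,0,-0.03],[0,0,0],0]
    - [[0,0,0],[0,0,-0.165],0]
    - [[0,0,0],[0,0,-0.165],0]
    - [[0,0,0],[0,0,-0.165],0]
    - [[0,0,0],[0,0,-0.165],0]
    - [[0,0,0],[0,0,-0.165],0]
    - [[0,0,0],[0,0,-0.165],0]
    - [[0,0,0],[0,0,-0.165],0]
    - [[0,0,0],[0,0,-0.165],0]
    - [[0,0,0],[0,0,-0.165],0]
    - [[0,-0.024,0],[0,0,0],0]
    - [[0,-0.025,0],[0.1,0,0],0]
    - [[0,-0.025,0],[0.1,0,0],0]
    - [[0,0,0],[0.1,0,0],0]

```text
t: 29.7
tool_pos: [0.4957, -0.0118, 0.1965]
tcp_rot: [-2.841, 0.0, 1.544]
ft_force: [-0.2, -0.6, -0.2]
opening: 0.0474
gripper_force: 0.0
```

```bash
python3 st.py; python3 - <<'E'
from fit import *
o=[]
for i in range(4):
  for c in ("scene","top"):
    f=cams.grab_frame(c)
    r=[q for q in mark_of("toe_grip",f)[:2] if abs(q["xyz"][0]-.483)<.02]
    if r:o.append(r[0]["xyz"]);print(c,np.round(o[-1],4))
    m=masks_of("toe_grip",f)
    if m and c=="scene":
        mk=m[0]["region"]
        def sc(g,h):
            z=sil(f,pts(g,3.114,.3,h));return (z&mk).sum()/(z|mk).sum()
        print(mk.sum(),np.round(max((sc(np.array([x,-.012,.1194]),h),x,h) for x in(.477,.48,.483,.486,.489) for h in np.arange(1.3,1.9,.05)),3))
print(np.mean(o,0))
s=arm.state();R=cv2.Rodrigues(np.zeros(3))[0]
from scipy.spatial.transform import Rotation as Q
print(Q.from_euler("xyz",s["tcp_rot"]).as_matrix().round(3), "axis",axis(3.114,.3))
f=cams.grab_frame("scene");u,v=proj(f,np.array([[.481,-.012,.12]]))[0].astype(int)
cv2.imwrite("pics/t1.png",cv2.resize(f["color"][v-50:v+50,u-50:u+50],(600,600),interpolation=cv2.INTER_CUBIC))
E
```

```text
29.7 [ 0.4957 -0.0118  0.1965] [-2.841  0.     1.544] tq [-0.016 -0.172  0.03 ] F [-0.2 -0.6 -0.2] Ftool [-0.6 -0.2] op 0.0474 0.0 j6 -0.059
scene [ 0.4838 -0.0107  0.1211]
433 [0.84 0.48 1.65]
scene [ 0.4834 -0.0132  0.118 ]
432 [0.855 0.483 1.6  ]
scene [ 0.4803 -0.0105  0.1183]
476 [0.867 0.483 1.55 ]
scene [ 0.4826 -0.0085  0.1206]
476 [0.904 0.483 1.55 ]
[ 0.482525 -0.010725  0.1195  ]
[[ 0.027  0.955 -0.295]
 [ 1.    -0.026  0.008]
 [-0.    -0.296 -0.955]] axis [ 0.29540772 -0.00815315  0.95533649]
```

View pics/t1.png

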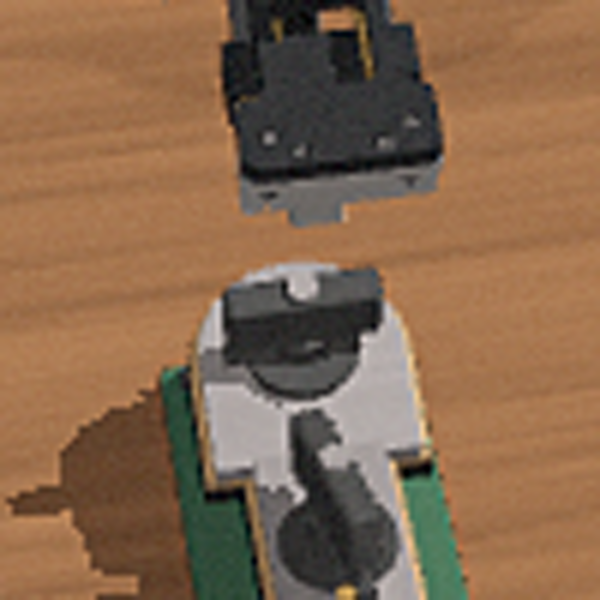

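The picture shows the toe bar at about (303,310), running along y, and the waist knob is clear behind it. The tool axis matches the toe axis. Now I descend along it.

>>> apply_moves:
  rows:
    - [[0,0.01,0.01],[0,0,-0.04],0]
    - [[0,0,0.02],[0,0,0],0]
    - [[0,0,0.02],[0,0,0],0]
    - [[0,0,0.02],[0,0,0],0]
    - [[0,0,0.015],[0,0,0],0]
    - [[0,0,0.01],[0,0,0],0]
    - [[0,0,0],[0,0,0],0]
  squeeze: 20

```text
t: 31.82
tool_pos: [0.4776, -0.0114, 0.1004]
tcp_rot: [-2.841, -0.012, 1.582]
ft_force: [0.1, 0.0, -0.1]
opening: 0.0472
gripper_force: 0.0
```

>>> apply_moves:
  rows:
    - [[0,0,0],[0,0,0],1]
    - [[0,0,0],[0,0,0],1]
    - [[0,0,0],[0,0,0],1]
    - [[0,0,0],[0,0,0],1]
    - [[0,0,0],[0,0,0],1]
  squeeze: 20

```text
t: 32.45
tool_pos: [0.4764, -0.0114, 0.1015]
tcp_rot: [-2.838, -0.012, 1.582]
ft_force: [-12.0, -1.0, 13.1]
opening: 0.0158
gripper_force: 20.0
```

```bash
cat > st2.py <<'E'
from plant import arm
import numpy as np
from scipy.spatial.transform import Rotation as Q
s=arm.state();R=Q.from_euler("xyz",s["tcp_rot"]).as_matrix()
print(round(s["t"],2),np.round(s["tool_pos"],4),np.round(s["tcp_rot"],3),"tq_tool",np.round(R.T@s["torque"],3),"Ftool",np.round(R.T@s["ft_force"],1),"op",round(s["opening"],4),round(s["gripper_force"],1),"j6",round(s["joints"][5],3))
E
python3 st2.py
```

```text
32.45 [ 0.4764 -0.0114  0.1015] [-2.838 -0.012  1.582] tq_tool [ 2.913 -0.025  0.067] Ftool [ -0.7 -15.3  -9. ] op 0.0158 20.0 j6 -0.097
```

>>> apply_moves:
  rows:
    - [[0,-0.0015,-0.001],[0,0,0],1]
    - [[0,0,0],[0,0,0],1]
    - [[0,0,0],[0,0,0],1]

```text
t: 32.83
tool_pos: [0.4757, -0.0114, 0.1019]
tcp_rot: [-2.839, -0.012, 1.582]
ft_force: [-6.9, -0.2, 0.1]
opening: 0.0151
gripper_force: 19.9
```

```bash
python3 st2.py
```

```text
32.83 [ 0.4757 -0.0114  0.1019] [-2.839 -0.012  1.582] tq_tool [ 0.871 -0.091  0.05 ] Ftool [-0.1 -6.6  1.9] op 0.0151 19.9 j6 -0.097
```

>>> apply_moves:
  rows:
    - [[0,-0.0008,0],[0,0,0],1]
    - [[0,0,0],[0,0,0.1],1]
    - [[0,0,0],[0,0,0.1],1]
    - [[0,0,0],[0,0,0.1],1]
    - [[0,0,0],[0,0,0.1],1]
    - [[0,0,0],[0,0,0.1],1]
    - [[0,0,0],[0,0,0.1],1]
    - [[0,0,0],[0,0,0],1]
  squeeze: 50

```text
t: 33.83
tool_pos: [0.4758, -0.0116, 0.102]
tcp_rot: [-2.885, 0.158, 1.005]
ft_force: [-2.5, -1.5, -4.4]
opening: 0.0157
gripper_force: 49.9
```

```bash
python3 st2.py
```

```text
33.83 [ 0.4758 -0.0116  0.102 ] [-2.885  0.158  1.005] tq_tool [-0.611 -0.316 -0.051] Ftool [-1.9 -0.   4.9] op 0.0157 49.9 j6 0.502
```

>>> apply_moves:
  rows:
    - [[0,0,0],[0,0,0.1],1]
    - [[0,0,0],[0,0,0.1],1]
    - [[0,0,0],[0,0,0.1],1]
    - [[0,0,0],[0,0,0.1],1]
    - [[0,0,0],[0,0,0.1],1]
    - [[0,0,0],[0,0,0.1],1]
    - [[0,0,0],[0,0,0.1],1]
    - [[0,0,0],[0,0,0.1],1]
    - [[0,0,0],[0,0,0.1],1]
    - [[0,0,0],[0,0,0.1],1]
    - [[0,0,0],[0,0,0.1],1]
    - [[0,0,0],[0,0,0],1]

```text
t: 35.33
tool_pos: [0.4757, -0.0123, 0.102]
tcp_rot: [3.113, 0.299, -0.119]
ft_force: [-1.6, -6.8, -4.8]
opening: 0.015
gripper_force: 50.0
```

```bash
python3 st2.py
```

```text
35.33 [ 0.4757 -0.0123  0.102 ] [ 3.113  0.299 -0.119] tq_tool [-1.665  0.18   0.007] Ftool [0.7 6.8 5. ] op 0.015 50.0 j6 1.601
```

>>> apply_moves:
  rows:
    - [[0,0,0],[0,0,0.04],1]
    - [[0,0,0],[0,0,0.04],1]
    - [[0,0,0],[0,0,0],1]

```text
t: 35.7
tool_pos: [0.4756, -0.0123, 0.102]
tcp_rot: [3.088, 0.296, -0.202]
ft_force: [-1.0, -5.6, -4.3]
opening: 0.0151
gripper_force: 50.0
```

```bash
python3 st2.py
```

```text
35.7 [ 0.4756 -0.0123  0.102 ] [ 3.088  0.296 -0.202] tq_tool [-1.64   0.361 -0.122] Ftool [1.3 5.5 4.3] op 0.0151 50.0 j6 1.68
```

Total 1.78. Smaller steps now.

>>> apply_moves:
  rows:
    - [[0,0,0],[0,0,0.03],1]
    - [[0,0,0],[0,0,0.03],1]
    - [[0,0,0],[0,0,0],1]

```text
t: 36.08
tool_pos: [0.4756, -0.0123, 0.102]
tcp_rot: [3.07, 0.292, -0.265]
ft_force: [-2.4, -7.1, -3.7]
opening: 0.015
gripper_force: 50.0
```

```bash
python3 st2.py
```

```text
36.08 [ 0.4756 -0.0123  0.102 ] [ 3.07   0.292 -0.265] tq_tool [-1.717  0.356 -0.128] Ftool [0.6 7.2 4.2] op 0.015 50.0 j6 1.74
```

>>> apply_moves:
  rows:
    - [[0,0,0],[0,0,0.03],1]
    - [[0,0,0],[0,0,0.03],1]
    - [[0,0,0],[0,0,0],1]

```text
t: 36.45
tool_pos: [0.4755, -0.0124, 0.102]
tcp_rot: [3.052, 0.288, -0.327]
ft_force: [-3.3, -7.2, -4.9]
opening: 0.015
gripper_force: 50.0
```

```bash
python3 st2.py
```

```text
36.45 [ 0.4755 -0.0124  0.102 ] [ 3.052  0.288 -0.327] tq_tool [-1.691  0.349 -0.148] Ftool [0.6 7.4 5.6] op 0.015 50.0 j6 1.8
```

>>> apply_moves:
  rows:
    - [[0,0,0],[0,0,0.03],1]
    - [[0,0,0],[0,0,0.03],1]
    - [[0,0,0],[0,0,0],1]

```text
t: 36.83
tool_pos: [0.4755, -0.0124, 0.102]
tcp_rot: [3.035, 0.282, -0.389]
ft_force: [-2.8, -6.9, -4.0]
opening: 0.0154
gripper_force: 50.0
```

```bash
python3 st2.py
```

```text
36.83 [ 0.4755 -0.0124  0.102 ] [ 3.035  0.282 -0.389] tq_tool [-1.722  0.406 -0.128] Ftool [1.1 7.  4.6] op 0.0154 50.0 j6 1.86
```

>>> apply_moves:
  rows:
    - [[0,0,0],[0,0,0.03],1]
    - [[0,0,0],[0,0,0.03],1]
    - [[0,0,0],[0,0,0],1]

```text
t: 37.2
tool_pos: [0.4755, -0.0124, 0.1021]
tcp_rot: [3.018, 0.275, -0.451]
ft_force: [-2.6, -7.4, -4.9]
opening: 0.0149
gripper_force: 50.1
```

```bash
python3 st2.py
```

```text
37.2 [ 0.4755 -0.0124  0.1021] [ 3.018  0.275 -0.451] tq_tool [-1.732  0.476 -0.227] Ftool [2.2 7.2 5.4] op 0.0149 50.1 j6 1.92
```

>>> apply_moves:
  rows:
    - [[0,0,0],[0,0,0.03],1]
    - [[0,0,0],[0,0,0.03],1]
    - [[0,0,0],[0,0,0],1]
    - [[0,0,0],[0,0,0],1]

```text
t: 37.7
tool_pos: [0.4755, -0.0124, 0.1021]
tcp_rot: [3.001, 0.267, -0.512]
ft_force: [-3.1, -7.7, -4.0]
opening: 0.015
gripper_force: 50.5
```

```bash
python3 st2.py
```

```text
37.7 [ 0.4755 -0.0124  0.1021] [ 3.001  0.267 -0.512] tq_tool [-1.739  0.561 -0.441] Ftool [2.1 7.6 4.7] op 0.015 50.5 j6 1.979
```

>>> apply_moves:
  rows:
    - [[0,0,0],[0,0,0.03],1]
    - [[0,0,0],[0,0,0.02],1]
    - [[0,0,0],[0,0,0],1]
    - [[0,0,0],[0,0,0],1]

```text
t: 38.2
tool_pos: [0.4755, -0.0124, 0.1021]
tcp_rot: [2.988, 0.26, -0.563]
ft_force: [-2.6, -7.9, -3.7]
opening: 0.0153
gripper_force: 51.1
```

```bash
python3 st2.py
```

```text
38.2 [ 0.4755 -0.0124  0.1021] [ 2.988  0.26  -0.563] tq_tool [-1.691  0.501 -0.675] Ftool [2.9 7.5 4.3] op 0.0153 51.1 j6 2.029
```

Toe is home at 0.68 N m. Release and retreat along the axis.

>>> apply_moves:
  rows:
    - [[0,0,0],[0,0,0],0]
    - [[0,0,0],[0,0,0],0]
    - [[0,0,0],[0,0,0],0]
    - [[0,0,-0.015],[0,0,0],0]
    - [[0,0,-0.03],[0,0,0],0]
    - [[0,0,-0.03],[0,0,0],0]
    - [[0,0,-0.03],[0,0,0],0]
    - [[0,0,-0.03],[0,0,0],0]
    - [[0,0,0],[0,0,0],0]
    - [[0,0,0],[0,0,0],0]

```text
t: 39.45
tool_pos: [0.5154, -0.0124, 0.2306]
tcp_rot: [2.989, 0.26, -0.566]
ft_force: [-0.3, -0.1, -0.3]
opening: 0.0473
gripper_force: 0.0
```

```bash
python3 st2.py; python3 - <<'E'
from fit import *
f=cams.grab_frame("scene");G={"heel":(.6648,-.0171,.1065),"waist":(.57,-.0145,.1058),"toe":(.481,-.012,.12)}
E={"heel":1.41,"waist":.11+3.14,"toe":-.49+3.14}
for k in G:
    m=masks_of(k+"_grip",f)
    if not m: print(k,"none");continue
    mk=m[0]["region"]
    def sc(h):
        z=sil(f,pts(np.array(G[k]),3.114,OFF[k][1],h));return (z&mk).sum()/(z|mk).sum()
    print(k,mk.sum(),np.round(max((sc(h),h) for h in np.arange(E[k]-.6,E[k]+.6,.03)),3),"expected",E[k])
marks(["cement_tin","hammer","heel_block"],("scene",))
E
```

```text
39.45 [ 0.5154 -0.0124  0.2306] [ 2.989  0.26  -0.566] tq_tool [ 0.093  0.056 -0.038] Ftool [-0.2  0.2  0.4] op 0.0473 0.0 j6 2.031
heel 551 [0.857 1.5  ] expected 1.41
waist 461 [0.893 3.43 ] expected 3.25
toe 409 [0.   3.25] expected 2.6500000000000004
cement_tin scene [([0.4686, 0.4359, 0.0028], 0.98)]
hammer scene [([0.5077, -0.4565, -0.0008], 0.66)]
heel_block scene [([0.6299, 0.4039, 0.0057], 0.95)]
```

```bash
python3 - <<'E'
from fit import *
a=[]
for c in("scene","top"):
    f=cams.grab_frame(c);u,v=proj(f,np.array([[.57,-.014,.1]]))[0].astype(int)
    a.append(cv2.resize(f["color"][v-60:v+60,u-40:u+40],(400,600),interpolation=cv2.INTER_CUBIC))
cv2.imwrite("pics/end.png",np.hstack(a))
E
```

```text
(no output)
```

View pics/end.png

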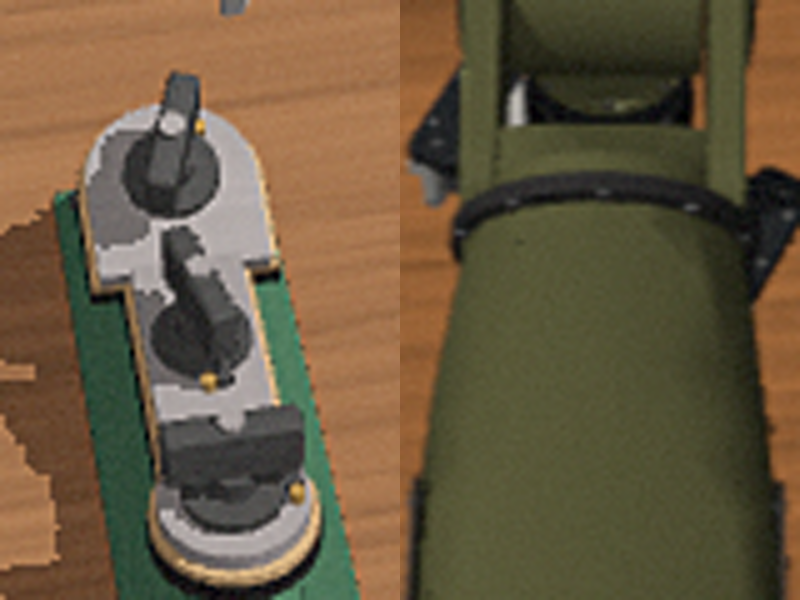

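The left half shows each tooth at its brass pin: waist at (208,380), heel at (296,490) and toe at (200,127). The gripper is clear, so I hand in.

```bash
python3 -c "
from plant import arm
print(arm.job_done())"
```

```text
the job is handed in; nothing more can be done
None
```

I turned the heel, middle and toe knobs home in that order, stopping at about 0.6, 0.7 and 0.7 N m. The tin, hammer and heel block stayed where they were, and the job is handed in; no verdict was returned.

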